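Pin the seed shutter open

TASK

The hopper is off the seed dispenser and its outlet has to be brushed out, so pin the sprung shutter open. Take the locking pin, the one with the straight, flat-topped round knob, from the tool rack, swing the shutter lever round past the pin hole against its spring (the pin's shaft can do the pushing), and drop the pin all the way down into the hole in the dispenser bed so that the lever springs back against the pin and stays open when you let go.

Things in the scene. Friction and masses are not known exactly. Their poses are not given: they have to be found in the camera images.
- pin_knob (a point): (Sizes in mm.) Locking pin, loose, 0.12 kg: wooden knob, upright cylinder 34 wide, 46 tall, flat top, on a steel shaft 14 wide, 72 long, its last 8 tapering to a 6 wide nose. Point: knob centre, nose 95 below; z up the pin; at the start x runs along the rack's row of 3 holes (75 apart), y across. Knob sits on the rack's top, 80 above bench. Beside it, any order: a ball- and a T-handled dibber, unused.
- pin_hole (a point): (mm) Centre of the mouth of the pin hole in the dispenser bed, a fixed flat grey plate 250 x 200, top (and this point) 42 above the bench. Hole 18 wide, 3 chamfer, 36 deep: a seated pin's knob centre is 59 above this point. Axes: z up, x from the lever's pivot to the hole. The lever rests on the -y side of the hole; pinned, it is on the +y side of the pin and presses it towards -y.
- pivot (a point): (mm) The lever's pivot axis, at the level of the plate's top; same axes as pin_hole, which lies 110 along +x. A vertical bolt 20 wide stands here, 46 tall. On its far side from the lever the bracket carries a shutter disc 52 wide that covers the outlet when shut. The plate reaches 100 from here along -x, 150 along +x, 100 to each side.
- shutter (a joint): Angle (rad) of the sprung bracket: 0 shut, at rest, to 1.3, anticlockwise from above. Its lever, a steel bar 16 mm wide, 18 tall, underside 14 above the plate, reaches 150 from the pivot and points at (value - 0.70) from pin_hole's x axis: over the hole at 0.70, about 0.85 when pinned. The spring drives it back to 0; pushing 110 from the pivot takes 2 N at 0, 5 N at 0.85.
Things that resemble listed ones, but are neither listed nor needed, are in the scene too. What is shaped like the part that bears pin_knob but purple or red is not meant.

How it is judged (in metres and radians):
At the end, for the whole second after the job is handed in: The locking pin stands in the bed's hole (knob centre within 25 mm sideways of the hole, less than 69 mm above its mouth, that is within 10 mm of fully down, leaning less than 20 degrees) and the shutter lever rests still, held open at more than 0.70 rad (value of joint shutter above 0.7 rad and velocity of joint shutter between -0.05 and 0.05 rad/s and horizontal distance between pin_knob and pin_hole below 0.025 m and z of pin_knob in the frame of pin_hole below 0.069 m and angle between pin_knob's own z axis and vertical below 0.35 rad); the robot touches nothing.
It also fails if it takes over 42 s, if anything falls off the work surface, if the arm or the gripper's body presses on something with over 40 N, if the wrist force passes 120 N, or if a joint passes its speed limit or range.

ROBOT

A 7-joint arm with a two-finger parallel gripper is mounted at the origin on the work surface. World frame = base frame: x ahead of the robot, y to its left, z up, the work surface at z = 0. Lengths are in mm, angles in rad, forces in N, time in s.
With the tool pointing down it reaches from about 425 to 925 mm from the base axis. Payload 6.8 kg.
Tool frame: the origin (TCP) lies on the centre line of the jaws, within the pads' length; the fingertips stand 14 mm ahead of it and the grasp point (between the pads) lies 5 mm behind it; y points along the fingers, x is the direction in which the jaws open and shut, and the axes are right-handed (so a half turn about y gives the same grasp; the last joint's range is limited). The gripper opens to 88 mm and grips with 3 to 60 N. Pads are 20 mm wide; open, the fingers measure 115 mm over their backs; the gripper's body (75 mm by 178 mm) begins 61 mm behind the grasp point.
Start: joints at [0.995, 0.477, 0.022, 1.555, -0.011, 1.109, -0.083], TCP at [304.385, -602.492, 236.664] pointing down, gripper open.
Joint ranges: [-2.96, 2.96], [-0.34, 2.1], [-1.41, 1.46], [0.24, 2.44], [-1.37, 4.51], [0.17, 1.92], [-2.96, 2.96]. Speed limits (rad/s): [2.39, 2.39, 3.14, 3.14, 3.14, 3.14, 3.14].

INTERFACE

Orientations are given as [roll, pitch, yaw] about the fixed x, y, z axes, in that order (R = Rz(yaw) Ry(pitch) Rx(roll)).
In Python, from plant import r gives the robot as it stands. The module is installed in compiled form; this text tells all that it offers.
- The arm moves only by the tool apply_moves, never from a script. Its argument "steps" is a list of rows, each an object with "offset": the shift along the world's x, y, z in m, a list of three; "roll": the turn about the world's z in rad. In form: [{"offset": [tx, ty, tz], "roll": roll}, ...]. A call has 1 to 12 rows; each row is the pose to reach, as a shift and turn from the pose measured when the call began; what a row does not reach only later rows make up. A row lasts 1/12 s, in which the tool goes at most 41.7 mm and 7.16 degrees, less where a joint would pass 70% of its speed; a pose out of reach is approached as far as the arm can. A call with a gripper value outside its range is refused whole. "jaw" is the finger opening in m, from 0 to 0.0878, set as the call begins (left out, the last holds). The fingers move at their own pace and stop on an object; "force" is the grip in N (left out, the last holds). Time passes only in rows, so rows that repeat a pose let the fingers close. It gives the time, the measured TCP pose, the force and the opening at its end, in the units of the state.
- r.state(): the state, without advancing time (a new reading comes with each control period).
- r.camera(name): name is "scene" or "side" or "wrist"; returns the picture (384x512x3 uint8, red, green, blue); there is no depth.
- r.camera_params(name): a dict with "fx", "fy", "cx", "cy" (pixels), "R" (3x3) and "t" (3): a world point X has camera coordinates R X + t. Camera axes: x right, y down, z forward; pixel columns grow to the right and rows downward; lengths in mm; the calibration is good to about 2 mm. A picture is of the moment at which its call begins: read the wrist's pose just before it. camera_params takes no time and is no camera call; for the wrist camera it gives the pose at the moment of the call.
- r.hand_in(): hands the job in, once; it reports no verdict.
The state is a dict: "clock": time; "qpos": joint angles; "dq": joint speeds; "joint_efforts": joint torques, N m; "tcp_pos": TCP position; "tool_rot": TCP orientation; "contact_force": force on the tool from outside, world axes, zero at the start; "torque": the same for the moment, N m; "grip_width": finger opening in mm.
Only numpy, scipy, OpenCV 4.12 (cv2) and the standard library are available. Lean on these libraries where they do the work, as an engineer would, in place of code of your own. Each camera call takes 0.05 s, during which the arm holds its last target.

## Working session

There is one attempt and no reset: what is moved stays moved. The work goes in short steps, Python scripts to look and compute and a tool call to move; the robot and the scene stay as the last step left them, time stands still between calls to the robot, and variables do not carry over. Pictures are saved under pics/ and viewed, and the job is handed in when it is done.

Besides the shell and the picture viewer there is one more tool, called after "Emit:" by a JSON object that holds its "method" and its "body". apply_moves: Moves the arm, as the interface text tells. Its arguments: {"type":"object","properties":{"steps":{"type":"array","items":{"type":"object","properties":{"offset":{"type":"array","items":{"type":"number"}},"roll":{"type":"number"}}}},"jaw":{"type":"number"},"force":{"type":"number"}},"required":["steps"]}

```bash
mkdir -p pics
cat > h.py <<'E'
import numpy as np,cv2
from plant import r
def snap(n,f):
    p=r.camera_params(n); im=r.camera(n); cv2.imwrite('pics/'+f,im[:,:,::-1]); np.savez('pics/'+f+'.npz',**{k:np.array(v) for k,v in p.items()}); return im,p
def load(f): return dict(np.load('pics/'+f+'.npz'))
def proj(p,X):
    c=np.array(p['R'])@np.array(X,float)+np.array(p['t']); return [p['fx']*c[0]/c[2]+p['cx'],p['fy']*c[1]/c[2]+p['cy']]
def atz(p,u,v,z):
    R=np.array(p['R']);C=-R.T@np.array(p['t']); d=R.T@np.array([(u-p['cx'])/p['fx'],(v-p['cy'])/p['fy'],1]); return C+d*(z-C[2])/d[2]
E
python3 - <<'E'
from h import *
for n in ['scene','side','wrist']: snap(n,n+'0.png'); p=load(n+'0.png'); print(n,p['fx'],(-p['R'].T@p['t']).round(),p['R'][2].round(2))
s=r.state();print({k:np.round(v,3) for k,v in s.items()})
E
```

```text
scene 395.2900454443043 [1050. -168.  752.] [-0.64  0.16 -0.75]
side 493.88466694996276 [107. 860. 684.] [ 0.34 -0.79 -0.51]
wrist 345.1270735766602 [ 368. -571.  384.] [-0.23 -0.12 -0.97]
{'clock': np.float64(0.15), 'qpos': array([ 0.995,  0.478,  0.022,  1.556, -0.012,  1.109, -0.083]), 'dq': array([-0.002, -0.003,  0.002, -0.003, -0.001, -0.   , -0.   ]), 'joint_efforts': array([ 2.0000e-03, -5.8329e+01,  1.5370e+00, -2.7287e+01, -5.4000e-02,
        1.4000e-02,  0.0000e+00]), 'tcp_pos': array([ 304.212, -602.098,  235.928]), 'tool_rot': array([-1.571e+00,  1.000e-03, -1.103e+00]), 'contact_force': array([ 0.009, -0.037, -0.861]), 'torque': array([0.016, 0.007, 0.027]), 'grip_width': np.float64(87.702)}
```

View pics/scene0.png

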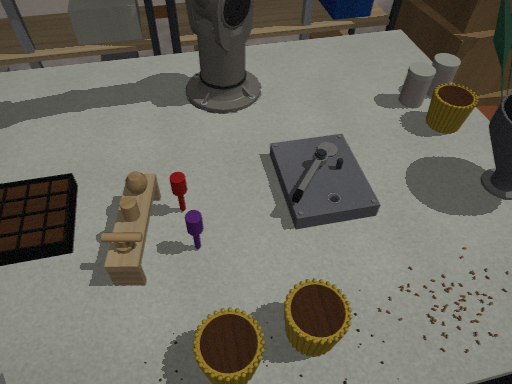

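View pics/side0.png

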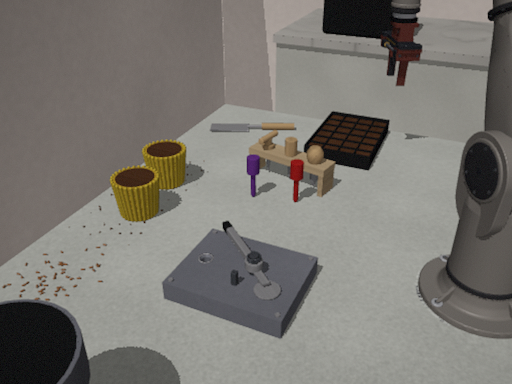

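View pics/wrist0.png

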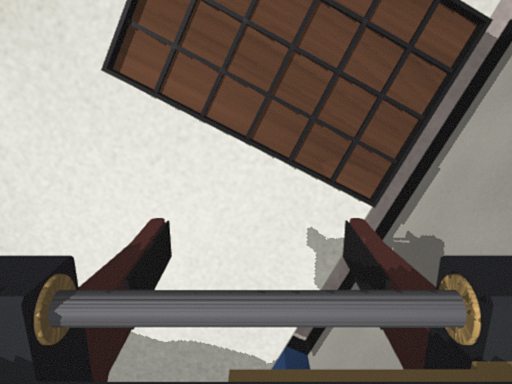

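The rack is at scene (135,225). The pin is the middle item, with its knob at about (130,208). The dispenser is at about (322,178). I'll enlarge crops of both.

Run:
```python
import cv2
a=cv2.imread('pics/scene0.png');b=cv2.imread('pics/side0.png')
cv2.imwrite('pics/c1.png',cv2.resize(a[160:290,90:220],None,fx=4.6,fy=4.6,interpolation=cv2.INTER_CUBIC))
cv2.imwrite('pics/c2.png',cv2.resize(a[125:230,260:390],None,fx=5.5,fy=5.5,interpolation=cv2.INTER_CUBIC))
cv2.imwrite('pics/c3.png',cv2.resize(b[120:210,230:350],None,fx=6,fy=6,interpolation=cv2.INTER_CUBIC))
cv2.imwrite('pics/c4.png',cv2.resize(b[210:335,160:325],None,fx=4.8,fy=4.8,interpolation=cv2.INTER_CUBIC))
```

```text
(no output)
```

View pics/c1.png

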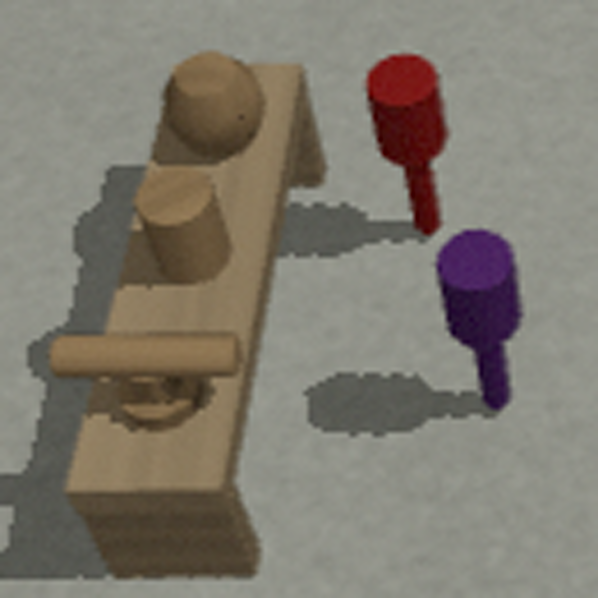

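View pics/c2.png

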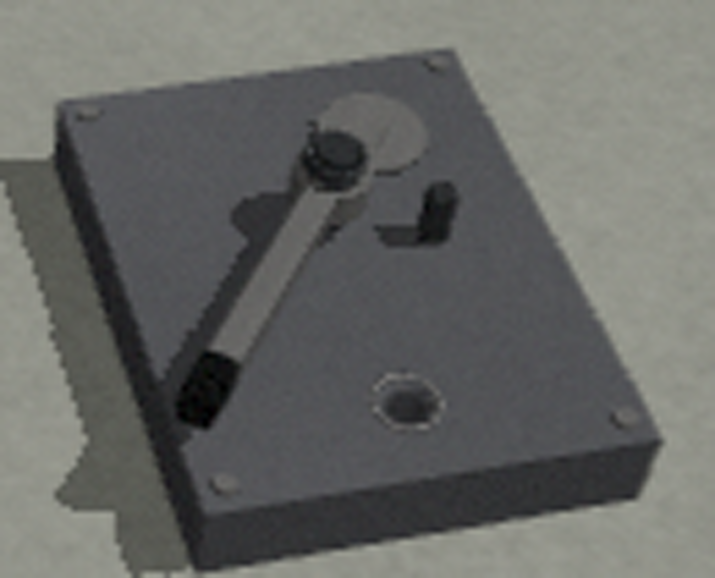

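View pics/c3.png

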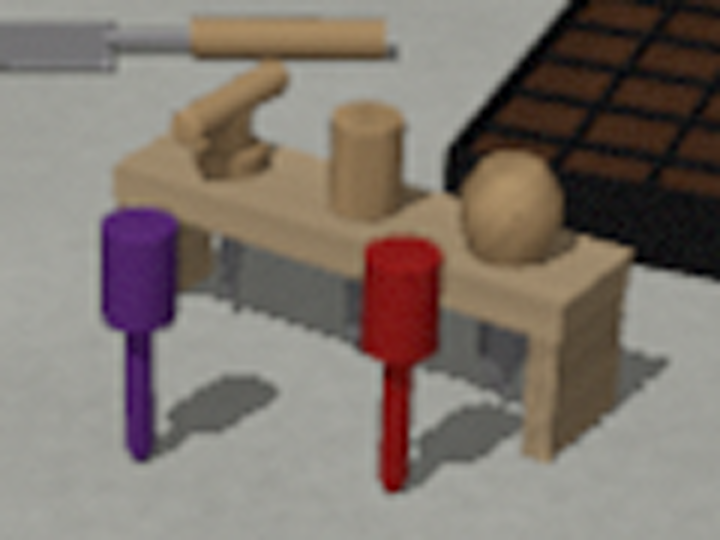

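View pics/c4.png

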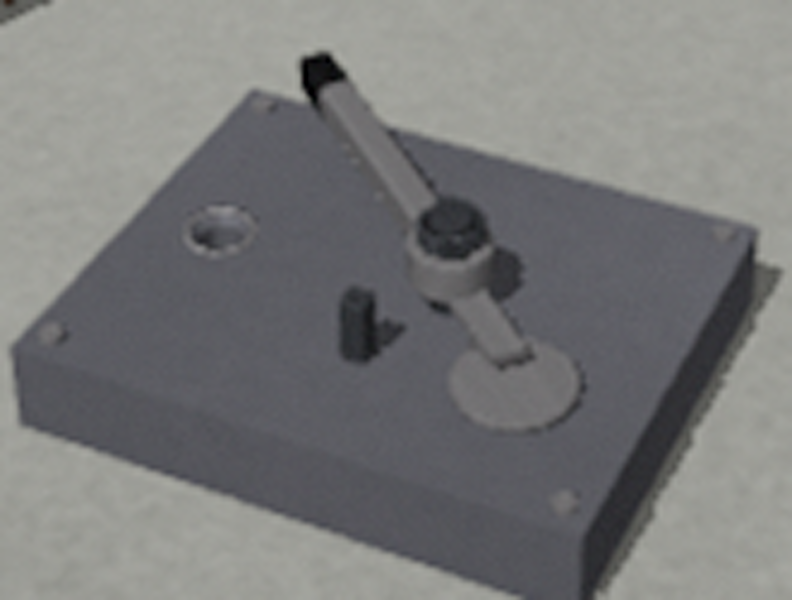

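Run:
```python
from h import *
S=load('scene0.png');D=load('side0.png')
def A(p,x,y,s,ox,oy,z): return atz(p,(x+.5)/s-.5+ox,(y+.5)/s-.5+oy,z).round(1)[:2]
c1=lambda x,y,z:A(S,x,y,4.6,90,160,z); c2=lambda x,y,z:A(S,x,y,5.5,260,125,z)
c3=lambda x,y,z:A(D,x,y,6,230,120,z); c4=lambda x,y,z:A(D,x,y,4.8,160,210,z)
print('pin',c1(178,197,126),c3(367,115,126))
print('ball',c1(213,105,105),c3(512,205,105))
print('hole',c2(408,402,42),c4(221,230,42))
print('bolt',c2(337,150,88),c4(452,218,88))
print('plate',[c2(*q,42) for q in[(58,102),(452,50),(660,440),(200,515)]],[c4(*q,42) for q in[(252,90),(757,230),(582,535),(15,350)]])
print('rack',[c1(*q,80) for q in [(68,490),(235,490),(302,65)]],[c3(*q,80) for q in [(118,170),(630,250),(560,305)]])
print('tip',c2(207,395,74),c4(322,70,74)); print('post',c2(440,235,42),c4(357,355,42))
```

```text
pin [ 513.  -286.6] [ 510.6 -286.4]
ball [ 442.1 -272.9] [ 435.  -267.1]
hole [529.3 161.9] [529.1 161.4]
bolt [421.5 161.6] [417.3 167.4]
plate [array([318.5,  64.8]), array([323.4, 263.9]), array([571.5, 257.8]), array([566.7,  58. ])] [array([566.4,  63.6]), array([317.2,  68.8]), array([321.7, 265.2]), array([567.8, 262.4])]
rack [array([ 620.9, -343.8]), array([ 636. , -276.9]), array([ 401.1, -232.7])] [array([ 629. , -276.4]), array([ 387.4, -294.1]), array([ 400.6, -232.2])]
tip [531.6  68.6] [522.   76.7]
post [440.3 211.5] [440.3 210. ]
```

The two views agree to 1–3 mm:
- **Pin:** (512, −286.5)
- **Hole:** (529, 161.7)
- **Plate yaw:** −0.025
- **Pivot:** (419, 164.4)

Next I move above the pin, with the jaws opening along y.

Emit:
{"method": "apply_moves", "body": {"steps": [{"offset": [0.021,0.032,0],"roll": -0.1},{"offset": [0.042,0.063,-0.005],"roll": -0.2},{"offset": [0.062,0.095,-0.01],"roll": -0.3},{"offset": [0.083,0.126,-0.015],"roll": -0.4},{"offset": [0.104,0.158,-0.02],"roll": -0.5},{"offset": [0.125,0.19,-0.025],"roll": -0.5},{"offset": [0.146,0.221,-0.03],"roll": -0.5},{"offset": [0.167,0.253,-0.035],"roll": -0.5},{"offset": [0.187,0.284,-0.036],"roll": -0.5},{"offset": [0.208,0.3155,-0.036],"roll": -0.5},{"offset": [0.208,0.3155,-0.036],"roll": -0.5},{"offset": [0.208,0.3155,-0.036],"roll": -0.5}], "jaw": 0.0878}}

```text
clock: 1.15
tcp_pos: [513.7, -283.7, 199.6]
tool_rot: [-1.571, 0.002, -1.597]
contact_force: [-0.8, -0.9, 0.4]
grip_width: 87.5
```

Run:
```python
from h import *
im,p=snap('wrist','wrist1.png')
print(proj(p,[512,-286.5,126]))
s=r.state();print(s['clock'],s['tcp_pos'],s['tool_rot'],s['qpos'],s['contact_force'])
```

```text
[np.float64(260.7994910232929), np.float64(205.030297645848)]
1.2 [ 512.31024457 -286.01708144  199.69278264] [-1.57150661e+00  1.34111726e-03 -1.60107875e+00] [ 0.40131575  0.37109039  0.00269622  1.80965824 -0.00239801  0.9619973
 -1.19587675] [-0.32581035 -0.20670788 -0.75578578]
```

View pics/wrist1.png

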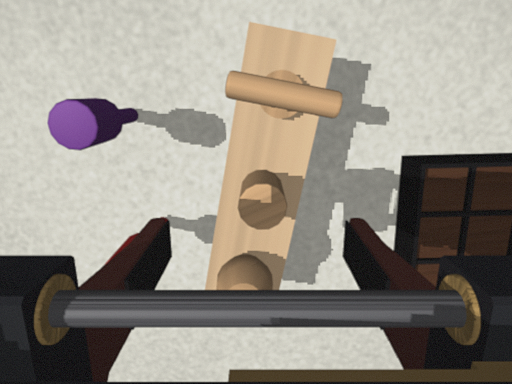

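Run:
```python
from h import *
import cv2
S=load('scene0.png');D=load('side0.png');W=load('wrist1.png')
f=lambda p,x,y,s,ox,oy,z:atz(p,(x+.5)/s-.5+ox,(y+.5)/s-.5+oy,z).round(1)
print('red tip',f(S,427,230,4.6,90,160,0),f(D,392,488,6,230,120,0),'pur',f(S,495,405,4.6,90,160,0),'red top',f(S,403,80,4.6,90,160,118),f(D,402,255,6,230,120,118))
print('pin wrist',atz(W,263,207,126))
a=cv2.imread('pics/wrist1.png');cv2.imwrite('pics/c5.png',cv2.resize(a[150:290,110:340],None,fx=3.4,fy=3.4,interpolation=cv2.INTER_CUBIC))
```

```text
red tip [ 454.9 -185.9    0. ] [ 457.  -185.6    0. ] pur [ 567.5 -166.4    0. ] red top [ 457.5 -183.7  118. ] [ 455. -179.  118.]
pin wrist [ 510.5615459  -287.95460677  126.        ]
```

View pics/c5.png

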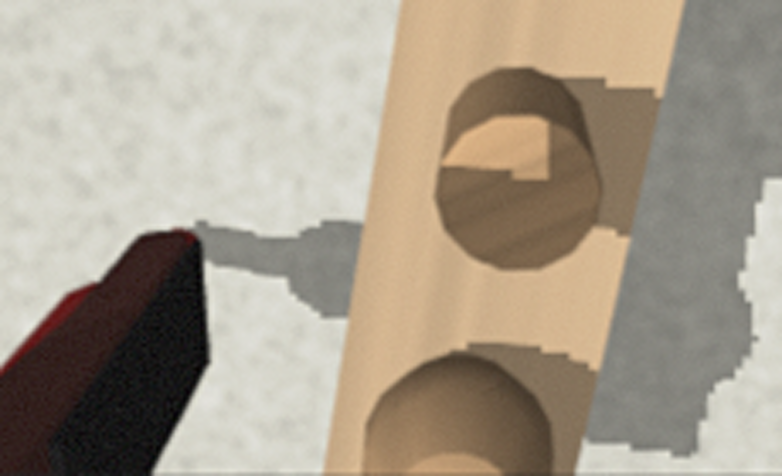

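The knob top centre is at wrist (262.6, 206.5), which gives about (511, −287.5). The red decoy is at (456, −184), clear of the fingers. Descending now.

Emit:
{"method": "apply_moves", "body": {"steps": [{"offset": [-0.001,-0.001,-0.03],"roll": 0},{"offset": [-0.001,-0.001,-0.06],"roll": 0},{"offset": [-0.001,-0.001,-0.08],"roll": 0},{"offset": [-0.001,-0.001,-0.092],"roll": 0},{"offset": [-0.001,-0.001,-0.0975],"roll": 0},{"offset": [-0.001,-0.001,-0.0975],"roll": 0},{"offset": [-0.001,-0.001,-0.0975],"roll": 0}]}}

```text
clock: 1.78
tcp_pos: [511.6, -287.9, 103.0]
tool_rot: [-1.571, 0.001, -1.602]
contact_force: [0.5, -0.4, 0.4]
grip_width: 87.9
```

Emit:
{"method": "apply_moves", "body": {"steps": [{"offset": [0,0,0],"roll": 0},{"offset": [0,0,0],"roll": 0},{"offset": [0,0,0],"roll": 0},{"offset": [0,0,0],"roll": 0},{"offset": [0,0,0],"roll": 0},{"offset": [0,0,0],"roll": 0}], "jaw": 0.02, "force": 45}}

```text
clock: 2.28
tcp_pos: [511.7, -287.9, 103.2]
tool_rot: [-1.57, 0.001, -1.602]
contact_force: [-0.9, -0.1, 0.7]
grip_width: 51.2
```

Emit:
{"method": "apply_moves", "body": {"steps": [{"offset": [0,0,0],"roll": 0},{"offset": [0,0,0],"roll": 0},{"offset": [0,0,0],"roll": 0},{"offset": [0,0,0],"roll": 0},{"offset": [0,0,0],"roll": 0},{"offset": [0,0,0],"roll": 0}]}}

```text
clock: 2.78
tcp_pos: [511.7, -287.8, 103.2]
tool_rot: [-1.57, 0.001, -1.602]
contact_force: [0.1, 0.5, 0.5]
grip_width: 33.3
```

Gripped at 33 mm. Lifting.

Emit:
{"method": "apply_moves", "body": {"steps": [{"offset": [0,0,0.01],"roll": 0},{"offset": [0,0,0.03],"roll": 0},{"offset": [0,0,0.055],"roll": 0},{"offset": [0,0,0.08],"roll": 0},{"offset": [0,0,0.105],"roll": 0},{"offset": [0,0,0.13],"roll": 0},{"offset": [0,0,0.13],"roll": 0},{"offset": [0,0,0.13],"roll": 0}]}}

```text
clock: 3.45
tcp_pos: [512.3, -288.3, 235.1]
tool_rot: [-1.567, -0.001, -1.602]
contact_force: [0.5, 0.5, -2.3]
grip_width: 33.2
```

Run:
```python
from h import *
import cv2
s=r.state();print(s['clock'],s['tcp_pos'],s['contact_force'],s['grip_width'])
for n,o in (('scene','scene2.png'),('side','side2.png')):
    im,p=snap(n,o)
    u,v=proj(p,np.array(s['tcp_pos'])-[0,0,40]);u=int(u);v=int(v);print(n,u,v)
    y0=max(v-65,0);x0=max(u-65,0);print(x0,y0)
    cv2.imwrite('pics/z'+o,cv2.resize(im[y0:v+65,x0:u+65,::-1],None,fx=4,fy=4,interpolation=cv2.INTER_CUBIC))
```

```text
3.45 [ 512.34424518 -288.26028374  235.05520461] [ 0.45848834  0.50704004 -2.32403597] 33.22228465348171
scene 119 179
54 114
side 291 114
226 49
```

View pics/zscene2.png

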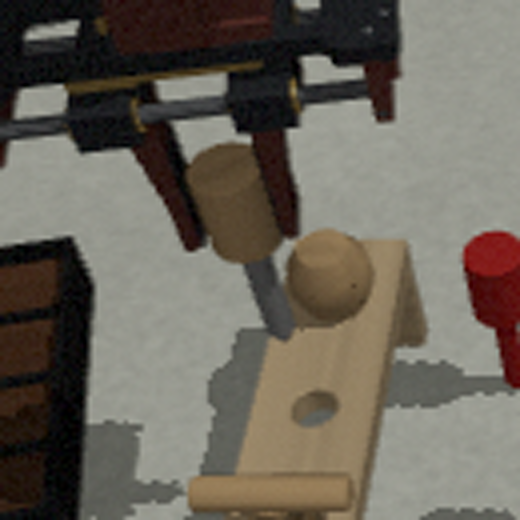

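View pics/zside2.png

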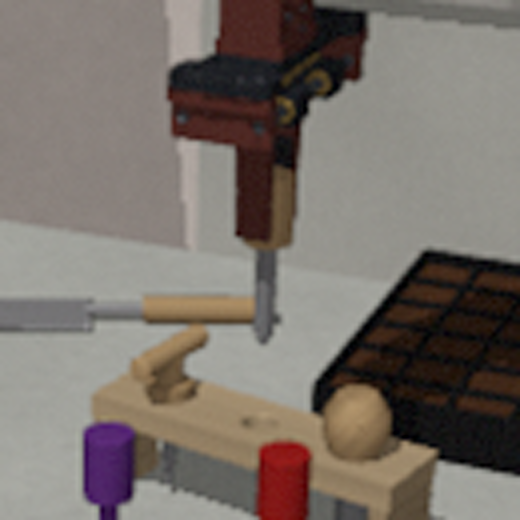

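```bash
cat >> h.py <<'E'
def tri(obs):
    A=[];b=[]
    for p,u,v in obs:
        R=np.array(p['R']);t=np.array(p['t']);x=(u-p['cx'])/p['fx'];y=(v-p['cy'])/p['fy']
        A+=[R[0]-x*R[2],R[1]-y*R[2]];b+=[x*t[2]-t[0],y*t[2]-t[1]]
    s=np.linalg.lstsq(np.array(A),np.array(b),rcond=None);return s[0].round(1),s[1]
E
python3 - <<'E'
from h import *
S=load('scene2.png');D=load('side2.png')
c=lambda x,y,ox,oy:((x+.5)/4-.5+ox,(y+.5)/4-.5+oy)
print(tri([(S,*c(284,337,54,114)),(D,*c(264,341,226,49))]))
T=np.array([512.3,-288.3,235])
for p,o in((S,(54,114)),(D,(226,49))):
  for d in (-95,-23,23): print(d,(np.array(proj(p,T+[0,0,d]))-o+.5)*4-.5)
E
```

```text
(array([ 510.2, -291. ,  138.4]), array([0.00100592]))
-95 [288.86695779 337.20291181]
-23 [253.90987828 238.54810074]
23 [228.71977981 167.45736778]
-95 [259.80410806 339.86699581]
-23 [263.62030882 238.3748969 ]
23 [266.17372236 170.46670315]
```

The nose triangulates to (510, −291, 138), so the pin hangs nearly straight in the grip, about 2 mm off. Next I move it to the −y side of the lever.

Emit:
{"method": "apply_moves", "body": {"steps": [{"offset": [-0.003,0.03,0],"roll": 0},{"offset": [-0.007,0.07,0],"roll": 0},{"offset": [-0.011,0.11,0],"roll": 0},{"offset": [-0.015,0.15,0],"roll": 0},{"offset": [-0.019,0.19,0],"roll": 0},{"offset": [-0.023,0.23,0],"roll": 0},{"offset": [-0.027,0.27,0],"roll": 0},{"offset": [-0.031,0.31,0],"roll": 0},{"offset": [-0.034,0.34,0],"roll": 0},{"offset": [-0.036,0.356,0],"roll": 0},{"offset": [-0.036,0.356,0],"roll": 0},{"offset": [-0.036,0.356,0],"roll": 0}]}}

```text
clock: 4.55
tcp_pos: [474.1, 68.8, 231.3]
tool_rot: [-1.574, 0.001, -1.6]
contact_force: [-0.2, -1.2, -2.4]
grip_width: 33.9
```

Emit:
{"method": "apply_moves", "body": {"steps": [{"offset": [0,0,-0.02],"roll": 0},{"offset": [0,0,-0.045],"roll": 0},{"offset": [0,0,-0.065],"roll": 0},{"offset": [0,0,-0.08],"roll": 0},{"offset": [0,0,-0.087],"roll": 0},{"offset": [0,0,-0.087],"roll": 0},{"offset": [0,0,-0.087],"roll": 0}]}}

```text
clock: 5.13
tcp_pos: [474.2, 67.7, 144.2]
tool_rot: [-1.575, 0.0, -1.601]
contact_force: [0.5, 0.2, -1.4]
grip_width: 33.1
```

Run:
```python
from h import *
import cv2
s=r.state();print(s['clock'],s['tcp_pos'],s['contact_force'],s['grip_width'])
for n,o in (('scene','scene3.png'),('side','side3.png')):
    im,p=snap(n,o)
    u,v=proj(p,np.array(s['tcp_pos'])-[0,0,60]);u=int(u);v=int(v)
    y0=max(v-75,0);x0=max(u-75,0);print(x0,y0)
    cv2.imwrite('pics/z'+o,cv2.resize(im[y0:v+75,x0:u+75,::-1],None,fx=4,fy=4,interpolation=cv2.INTER_CUBIC))
```

```text
5.1333 [474.16140077  67.72544472 144.21541184] [ 0.4508226   0.21161144 -1.39844659] 33.120567097361906
214 99
173 148
```

View pics/zscene3.png

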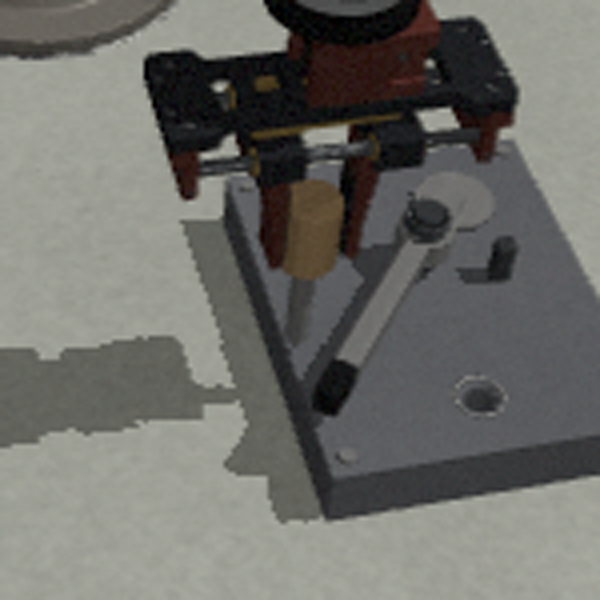

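View pics/zside3.png

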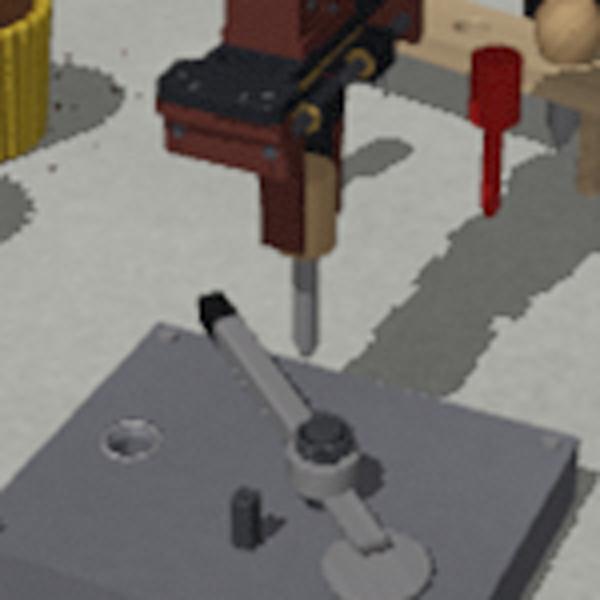

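Run:
```python
from h import *
S=load('scene3.png');D=load('side3.png')
c=lambda x,y,ox,oy:((x+.5)/4-.5+ox,(y+.5)/4-.5+oy)
n=tri([(S,*c(295,346,214,99)),(D,*c(305,354,173,148))]);print(n, tri([(S,*c(482,396,214,99)),(D,*c(132,440,173,148))]))
off=n[0][:2]-[474.2,67.7]
P=np.array([419.2,164.4])
for a in np.arange(-1.0,.021,.1): print(round(a,2),(P+110*np.array([np.cos(a-.025),np.sin(a-.025)])-n[0][:2]).round(1))
```

```text
(array([474.4,  65.2,  48.5]), array([0.13905344])) (array([529.1, 162.4,  42.2]), array([0.40042365]))
-1.0 [1.9 5.2]
-0.9 [11.  11.4]
-0.8 [19.4 18.4]
-0.7 [27.1 26.3]
-0.6 [34.  34.8]
-0.5 [40.  44.1]
-0.4 [45.  53.8]
-0.3 [49.  64.1]
-0.2 [52.  74.7]
-0.1 [53.9 85.5]
-0.0 [54.8 96.5]
```

Emit:
{"method": "apply_moves", "body": {"steps": [{"offset": [0.002,0.005,0],"roll": 0},{"offset": [0.011,0.0115,0],"roll": 0},{"offset": [0.0195,0.0185,0],"roll": 0},{"offset": [0.027,0.0265,0],"roll": 0},{"offset": [0.034,0.035,0],"roll": 0},{"offset": [0.04,0.044,0],"roll": 0},{"offset": [0.045,0.054,0],"roll": 0},{"offset": [0.049,0.064,0],"roll": 0},{"offset": [0.052,0.075,0],"roll": 0},{"offset": [0.054,0.086,0],"roll": 0},{"offset": [0.055,0.097,0],"roll": 0},{"offset": [0.055,0.0985,0],"roll": 0}]}}

```text
clock: 6.23
tcp_pos: [529.8, 169.1, 144.9]
tool_rot: [-1.573, 0.001, -1.598]
contact_force: [-0.7, -5.6, -2.4]
grip_width: 33.2
```

Emit:
{"method": "apply_moves", "body": {"steps": [{"offset": [0,0,0],"roll": 0},{"offset": [0,0,0],"roll": 0},{"offset": [0,0,0],"roll": 0}]}}

```text
clock: 6.48
tcp_pos: [530.0, 168.3, 144.8]
tool_rot: [-1.572, 0.0, -1.599]
contact_force: [-1.7, -4.5, -1.0]
grip_width: 33.1
```

Run:
```python
from h import *
import cv2
s=r.state();print(s['clock'],s['tcp_pos'],s['contact_force'],s['grip_width'])
for n,o in (('scene','scene4.png'),('side','side4.png')):
    im,p=snap(n,o)
    u,v=proj(p,np.array(s['tcp_pos'])-[0,0,70]);u=int(u);v=int(v)
    y0=max(v-60,0);x0=max(u-60,0);print(x0,y0)
    cv2.imwrite('pics/z'+o,cv2.resize(im[y0:v+60,x0:u+60,::-1],None,fx=5,fy=5,interpolation=cv2.INTER_CUBIC))
```

```text
6.4833 [530.0370597  168.3466791  144.84153216] [-1.69932199 -4.50660703 -0.96950919] 33.05612675253521
279 128
142 186
```

View pics/zscene4.png

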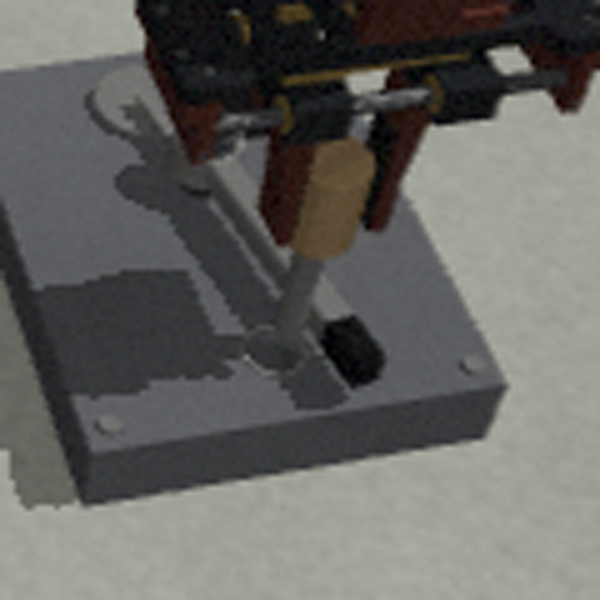

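View pics/zside4.png

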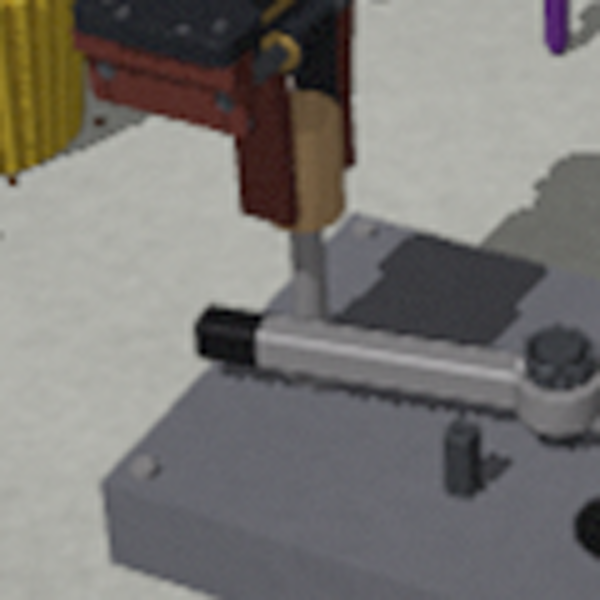

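Run:
```python
from h import *
S=load('scene4.png');D=load('side4.png')
T=np.array([530,168.3,144.8])
for p,o in((S,(279,128)),(D,(142,186))):
  for d in (23,-23,-60,-80,-95): print(d,((np.array(proj(p,T+[0,0,d]))-o+.5)*5-.5).round())
  print('hole',((np.array(proj(p,[529.2,162,42]))-o+.5)*5-.5).round())
p=S; c=lambda x,y,ox,oy:((x+.5)/5-.5+ox,(y+.5)/5-.5+oy)
print(atz(S,*c(285,345,279,128),49), atz(S,*c(345,160,279,128),168),atz(S,*c(310,262,279,128),122))
print(atz(S,*c(273,349,279,128),42))
```

```text
23 [343. 159.]
-23 [322. 233.]
-60 [306. 289.]
-80 [298. 318.]
-95 [292. 339.]
hole [276. 350.]
23 [292. 111.]
-23 [299. 209.]
-60 [304. 285.]
-80 [307. 324.]
-95 [309. 354.]
hole [319. 360.]
[532.26573932 163.94442665  49.        ] [531.06679913 168.83144622 168.        ] [544.82970056 156.86312917 122.        ]
[528.174183   160.88428892  42.        ]
```

The lever is swung past the hole, and the nose stands about 2–3 mm beyond the hole centre at roughly (531, 164.5). I'll correct that and start going down.

Emit:
{"method": "apply_moves", "body": {"steps": [{"offset": [-0.0015,-0.0025,0],"roll": 0},{"offset": [-0.0015,-0.0025,0],"roll": 0},{"offset": [-0.0015,-0.0025,-0.004],"roll": 0},{"offset": [-0.0015,-0.0025,-0.008],"roll": 0},{"offset": [-0.0015,-0.0025,-0.012],"roll": 0},{"offset": [-0.0015,-0.0025,-0.015],"roll": 0},{"offset": [-0.0015,-0.0025,-0.015],"roll": 0}]}}

```text
clock: 7.17
tcp_pos: [529.0, 165.2, 129.3]
tool_rot: [-1.572, -0.0, -1.599]
contact_force: [2.5, -4.3, -2.1]
grip_width: 33.9
```

The nose is about 8 mm below the plate top with no vertical reaction. Going further down.

Emit:
{"method": "apply_moves", "body": {"steps": [{"offset": [0,-0.0005,-0.004],"roll": 0},{"offset": [0,-0.001,-0.008],"roll": 0},{"offset": [0,-0.0015,-0.012],"roll": 0},{"offset": [0,-0.002,-0.016],"roll": 0},{"offset": [0,-0.002,-0.016],"roll": 0}]}}

```text
clock: 7.58
tcp_pos: [528.6, 163.0, 112.3]
tool_rot: [-1.573, -0.0, -1.599]
contact_force: [1.9, -4.4, -4.1]
grip_width: 33.3
```

Emit:
{"method": "apply_moves", "body": {"steps": [{"offset": [0,0,-0.003],"roll": 0},{"offset": [0,0,-0.006],"roll": 0},{"offset": [0,0,-0.009],"roll": 0},{"offset": [0,0,-0.0105],"roll": 0},{"offset": [0,0,-0.0105],"roll": 0}]}}

```text
clock: 8.0
tcp_pos: [528.7, 163.0, 101.4]
tool_rot: [-1.573, -0.0, -1.599]
contact_force: [2.5, -3.8, -3.0]
grip_width: 33.9
```

Run:
```python
from h import *
import cv2
s=r.state();print(s['clock'],s['tcp_pos'],s['contact_force'],s['grip_width'])
for n,o in (('scene','scene5.png'),('side','side5.png')):
    im,p=snap(n,o)
    u,v=proj(p,[529,162,90]);u=int(u);v=int(v)
    y0=max(v-60,0);x0=max(u-60,0);print(x0,y0)
    cv2.imwrite('pics/z'+o,cv2.resize(im[y0:v+60,x0:u+60,::-1],None,fx=5,fy=5,interpolation=cv2.INTER_CUBIC))
```

```text
8.0 [528.67288593 163.02573168 101.38635714] [ 2.53912668 -3.79793262 -2.97116368] 33.871509822722224
277 124
144 178
```

View pics/zscene5.png

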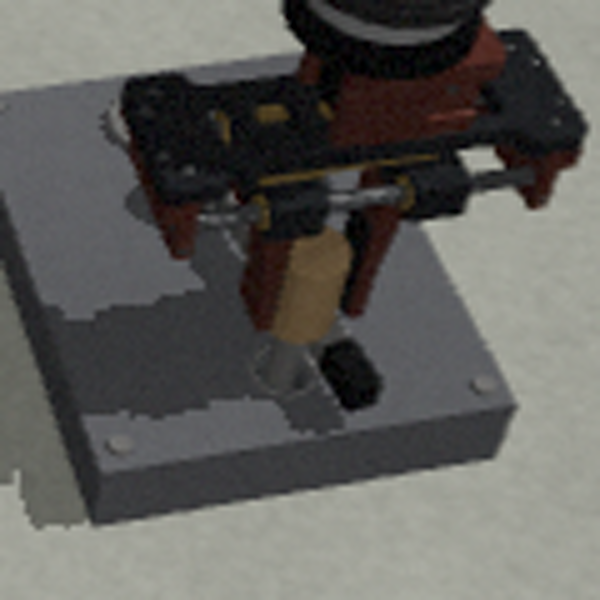

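View pics/zside5.png

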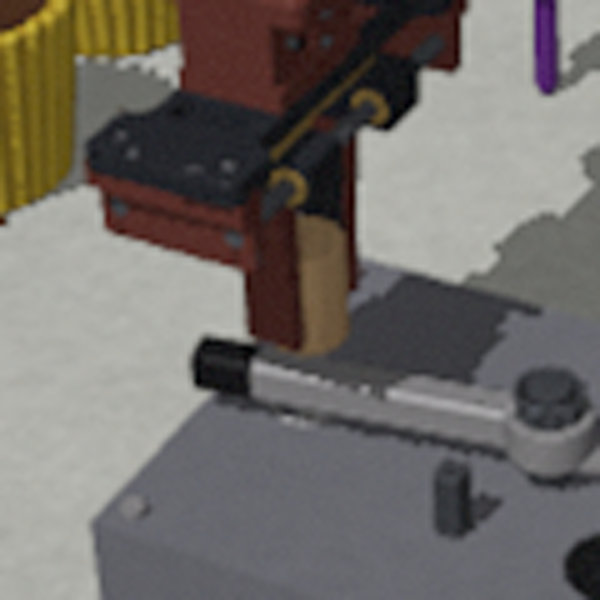

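Emit:
{"method": "apply_moves", "body": {"steps": [{"offset": [0,0,-0.001],"roll": 0},{"offset": [0,0,-0.002],"roll": 0},{"offset": [0,0,-0.0025],"roll": 0},{"offset": [0,0,-0.0025],"roll": 0}]}}

```text
clock: 8.43
tcp_pos: [529.2, 163.1, 100.7]
tool_rot: [-1.572, -0.0, -1.6]
contact_force: [-2.6, -5.9, 15.3]
grip_width: 33.5
```

The pin has bottomed, with 15 N upward. Releasing and retreating straight up.

Emit:
{"method": "apply_moves", "body": {"steps": [{"offset": [0,0,0.001],"roll": 0},{"offset": [0,0,0.001],"roll": 0},{"offset": [0,0,0.001],"roll": 0},{"offset": [0,0,0.001],"roll": 0},{"offset": [0,0,0.001],"roll": 0},{"offset": [0,0,0.001],"roll": 0},{"offset": [0,0,0.001],"roll": 0},{"offset": [0,0,0.001],"roll": 0},{"offset": [0,0,0.001],"roll": 0}], "jaw": 0.08}}

```text
clock: 9.18
tcp_pos: [529.2, 163.3, 101.7]
tool_rot: [-1.572, -0.0, -1.6]
contact_force: [0.3, -0.5, -0.5]
grip_width: 79.7
```

Emit:
{"method": "apply_moves", "body": {"steps": [{"offset": [0,0,0.01],"roll": 0},{"offset": [0,0,0.03],"roll": 0},{"offset": [0,0,0.06],"roll": 0},{"offset": [0,0,0.09],"roll": 0},{"offset": [0,0,0.12],"roll": 0},{"offset": [0,-0.03,0.14],"roll": 0},{"offset": [0,-0.07,0.15],"roll": 0},{"offset": [0,-0.11,0.15],"roll": 0},{"offset": [0,-0.15,0.15],"roll": 0},{"offset": [0,-0.18,0.15],"roll": 0},{"offset": [0,-0.18,0.15],"roll": 0},{"offset": [0,-0.18,0.15],"roll": 0}]}}

```text
clock: 10.18
tcp_pos: [529.2, -18.7, 252.5]
tool_rot: [-1.571, -0.0, -1.604]
contact_force: [0.0, 0.8, -0.5]
grip_width: 79.9
```

Run:
```python
from h import *
import cv2
s=r.state();print(s['clock'],s['tcp_pos'],s['contact_force'],s['grip_width'])
for n,o in (('scene','scene6.png'),('side','side6.png')):
    im,p=snap(n,o)
    u,v=proj(p,[500,162,80]);u=int(u);v=int(v)
    y0=max(v-60,0);x0=max(u-60,0);print(x0,y0)
    f=lambda X:((np.array(proj(p,X))-[x0,y0]+.5)*5-.5).round()
    print('seated top/bottom pred',f([529.2,162,124]),f([529.2,162,78]))
    for a in (.7,.85): print('lever tip pred',a,f([419.2+150*np.cos(a-.725),164.4+150*np.sin(a-.725),74]))
    cv2.imwrite('pics/z'+o,cv2.resize(im[y0:v+60,x0:u+60,::-1],None,fx=5,fy=5,interpolation=cv2.INTER_CUBIC))
```

```text
10.1833 [529.15917495 -18.67951313 252.5142611 ] [ 0.01118068  0.80999438 -0.49397556] 79.86808449546768
272 117
seated top/bottom pred [344. 286.] [325. 355.]
lever tip pred 0.7 [353. 428.]
lever tip pred 0.85 [400. 418.]
157 186
seated top/bottom pred [233. 197.] [240. 290.]
lever tip pred 0.7 [157. 273.]
lever tip pred 0.85 [131. 304.]
```

View pics/zscene6.png

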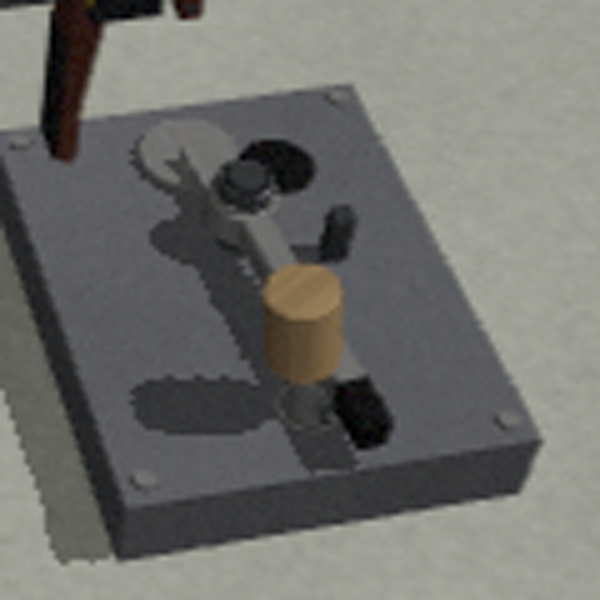

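View pics/zside6.png

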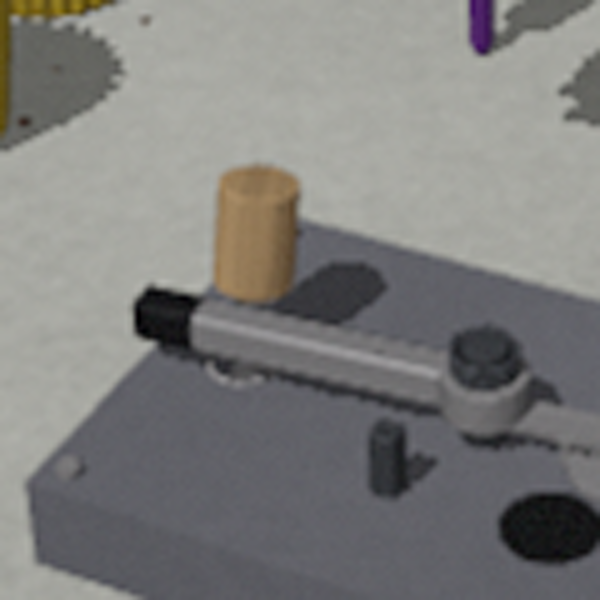

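Run:
```python
from h import *
S=load('scene6.png');D=load('side6.png')
c=lambda x,y,ox,oy:((x+.5)/5-.5+ox,(y+.5)/5-.5+oy)
t,_=tri([(S,*c(303,291,272,117)),(D,*c(259,185,157,186))]);b,_=tri([(S,*c(304,352,272,117)),(D,*c(254,283,157,186))])
h=atz(S,*c(305,404,272,117),42);print(t,b,_,h)
k=(t+b)/2;print('knob',k,'lat',np.hypot(*(k[:2]-h[:2])),'dz',k[2]-42)
n=np.array([529.2,162,10.]);d=t-n;print('lean',np.degrees(np.arctan2(np.hypot(d[0],d[1]),d[2])))
tip,_=tri([(S,*c(362,390,272,117)),(D,*c(148,300,157,186))]);print('tip',tip,_,np.arctan2(tip[1]-164.4,tip[0]-419.2)+.725)
```

```text
[526.1 145.6 120.6] [526.  154.   77.6] [1.53872019] [527.87119039 159.5133251   42.        ]
knob [526.05 149.8   99.1 ] lat 9.882581590582292 dz 57.099999999999994
lean 8.581634344356688
tip [557.1 175.   76.5] [93.15956609] 0.8017164373797444
```

The pin is seated. It leans about 9–11° under the spring, its knob is 10–12 mm sideways and about 57 mm above the hole, and the lever is at about 0.80. I'll check that nothing is creeping.

Emit:
{"method": "apply_moves", "body": {"steps": [{"offset": [0,0,0],"roll": 0},{"offset": [0,0,0],"roll": 0},{"offset": [0,0,0],"roll": 0},{"offset": [0,0,0],"roll": 0},{"offset": [0,0,0],"roll": 0},{"offset": [0,0,0],"roll": 0},{"offset": [0,0,0],"roll": 0},{"offset": [0,0,0],"roll": 0},{"offset": [0,0,0],"roll": 0},{"offset": [0,0,0],"roll": 0},{"offset": [0,0,0],"roll": 0},{"offset": [0,0,0],"roll": 0}]}}

```text
clock: 11.28
tcp_pos: [529.3, -15.5, 252.2]
tool_rot: [-1.571, 0.001, -1.598]
contact_force: [0.9, 0.5, 0.1]
grip_width: 80.2
```

Run:
```python
from h import *
for n in('scene','side'):
    a=cv2.imread(f'pics/{n}6.png').astype(int);im,p=snap(n,n+'7.png');b=im[:,:,::-1].astype(int)
    u,v=map(int,proj(p,[500,162,80]));d=abs(a-b).max(2)[v-60:v+60,u-60:u+60];print(n,d.max(),(d>25).sum())
print(r.state()['contact_force'])
```

```text
scene 149 210
side 29 3
[-0.17389826 -0.3340367   0.57696388]
```

Run:
```python
from h import *
a=cv2.imread('pics/scene6.png').astype(int);b=cv2.imread('pics/scene7.png').astype(int)
d=abs(a-b).max(2)>25; y,x=np.where(d[117:237,272:392]);print(x.min()*5,x.max()*5,y.min()*5,y.max()*5)
y,x=np.where(d[117+35:237,272:392]);print(len(x))
```

```text
10 210 0 160
0
```

Only the gripper's region changed between the two pictures. The pin and lever are still, so I'm handing in.

```bash
python3 -c "
from plant import r
print(r.hand_in())"
```

```text
the job is handed in; nothing more can be done
None
```

The shutter is pinned open and the job is handed in, at about 11.4 s of the 42 s allowed. I took the flat-topped pin from the middle of the rack, swung the lever past the hole with its shaft, and lowered it until it bottomed at about 15 N. Then I released it and moved the gripper well clear.

My last checks, measured from the camera pictures:

| Check | Measured | Limit |
|---|---|---|
| Knob sideways from hole | about 10–12 mm | 25 mm |
| Knob above hole mouth | about 57 mm | 69 mm |
| Pin lean | about 9–11° | 20° |
| Lever angle | about 0.80 rad (rough) | more than 0.70 rad |

- **Lean:** the pin leans because the spring presses it towards −y within the hole's clearance.
- **Lever angle:** the two views did not agree well on the lever tip, so 0.80 is rough. In both pictures the lever rests on the +y side of the pin and the outlet is uncovered.
- **Stillness:** scene-camera pictures about 1 s apart showed no change at the pin hole, knob or lever end; the only change was in the part of the picture where the gripper was settling. The side camera showed only 3 slightly changed pixels.
- **Contact:** the force on the tool was about zero.

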